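Fetch the wide label tape from the back of the tape arm

ROBOT

A 6-joint arm with a two-finger parallel gripper is mounted at the origin on the work surface. World frame = base frame: x ahead of the robot, y to its left, z up, the work surface at z = 0. Lengths are in m, angles in degrees, forces in N, time in s.
With the tool pointing down it reaches from about 0.35 to 0.725 m from the base axis. Payload 4.3 kg.
Tool frame: the origin (TCP) lies on the centre line of the jaws, within the pads' length; the fingertips stand tip_reach ahead of it and the grasp point (between the pads) lies 3 mm ahead of it (tip_reach is the distance from the TCP to the fingertips, in m); y points along the fingers, x is the direction in which the jaws open and shut, and the axes are right-handed (so a half turn about y gives the same grasp; the last joint's range is limited). The gripper opens to 85 mm and grips with 20 to 120 N. Pads are 22 mm wide; open, the fingers measure 114 mm over their backs; the gripper's body (76 mm by 85 mm) begins 54 mm behind the grasp point. The pads swing forward as they close: fully open they stand 13 mm farther back than shut.
Start: joints at [-79.83, 21.618, 4.641, 73.018, 0, 83.68], TCP at [0.163, -0.551, 0.253] pointing down, gripper open.
Joint ranges: [-156.06, 156.06], [-48.1, 94.91], [-58.44, 69.94], [-101.28, 121.22], [-78.64, 73.56], [-180, 180]. Speed limits (degrees/s): [147.25, 147.25, 180, 180, 180, 180].

INTERFACE

Orientations are given as a 3x3 rotation matrix whose columns are the frame's x, y, z axes.
In Python, from rig import move_ptp, move_linear, move_j, move_gripper, wait, solve_ik, read_camera, PlanningError, sign_off, spot_in, get_time_s, get_joint_positions, get_qd, get_joint_torque, get_tool_pos, get_tcp_rot, get_wrist_force, get_moment, get_width, tip_reach gives the robot as it stands. Calls block until the motion is done:
- move_ptp(position, orientation): joint-space move of the TCP to a pose.
- move_linear(position, rotation=None, vel=0.15): straight line of the TCP; rotation=None keeps the orientation; vel is the mean speed in m/s.
- move_j(angles): joint-space move.
- move_gripper(opening): opening from 0.0 (shut) to 1.0 (fully open); the grip force is fixed at half the most; returns when the fingers have stopped.
- wait(seconds).
- solve_ik(position, orientation): joint angles nearest the present ones, or None.
- read_camera(name): name is "scene" or "top"; returns a dict with "img" (384x512x3 uint8, red, green, blue), "fx", "fy", "cx", "cy" (pixels), "dist" ([k1, k2, p1, p2, k3] as OpenCV has them; the pictures are not rectified), "cam_to_world" (4x4, takes a point from camera to world coordinates). Camera axes: x right, y up, looking along -z (the intrinsics and any distortion apply to the point x, -y, -z); pixel columns grow to the right and rows downward; lengths in m; the calibration is good to about 2 mm. A picture is of the moment at which its call begins. There is no depth.
A pose or a line that the arm cannot do raises PlanningError and nothing moves.
- sign_off(): hands the job in, once; it reports no verdict.
Trained networks look in the newest picture that a camera, given by its name, has taken for a name from the list of things; names that differ only in an ending like _2 or _b are one class to them, and where a whole thing is asked for, a point or a joint stands for the part that bears it (a point fixed in the world has none). Each returns a list of dicts, best first, with "conf" (0 to 1); they miss things now and then, are a little off and sometimes report something else, mostly with a low value. They report only what shows in the picture. A call takes as long as a camera call. They do not tell look-alikes from the thing itself.
- spot_in(camera, thing): "bbox" ([left, top, right, bottom] in pixels, round what is visible of it).
Readings, each from a call of its own:
- get_time_s(): time.
- get_joint_positions(): joint angles.
- get_qd(): joint speeds.
- get_joint_torque(): joint torques, N m.
- get_tool_pos(): TCP position.
- get_tcp_rot(): TCP orientation.
- get_wrist_force(): force on the tool from outside, world axes, zero at the start.
- get_moment(): the same for the moment, N m.
- get_width(): opening from 0.0 (shut) to 1.0 (fully open).
Only numpy, scipy, OpenCV 4.12 (cv2) and the standard library are available. Lean on these libraries where they do the work, as an engineer would, in place of code of your own. Each camera call takes 0.05 s, during which the arm holds its last target.

TASK

The wide roll of label tape is at the back of the loaded tape arm, behind two narrow rolls. Hang the two narrow rolls on the empty arm of the other stand, front one first, both slid right back so that the first is against the flange and the second against the first; then take the wide roll off and stand it on the rollers of the tape dispenser, between its cheeks. Feel your way on and off the arms gently: the empty arm has slipped some way down its post, and no roll may be forced against an arm or dropped. Leave the loose tubes, the tube rack, the marker and the bin of caps where they are.

Things in the scene. Friction and masses are not known exactly. Their poses are not given: they have to be found in the camera images.
- front_roll_center (a point): Roll of cream paper label tape, outside diameter 64 mm, hole 26 mm, 25 mm wide, about 58 g, rigid. Point: its centre; x axis: the roll's axis. It hangs with the top of its hole on the arm, its centre 9 mm below the rod's axis. At the start: nearest the tip of the loaded arm.
- middle_roll_center (a point): Roll of cream paper label tape, outside diameter 64 mm, hole 26 mm, 25 mm wide, about 58 g, rigid. Point: its centre; x axis: the roll's axis. It hangs with the top of its hole on the arm, its centre 9 mm below the rod's axis. At the start: in the middle on the loaded arm, a few mm from its neighbours.
- rear_roll_center (a point): Roll of cream paper label tape, outside diameter 64 mm, hole 26 mm, 36 mm wide, about 85 g, rigid. Point: its centre; x axis: the roll's axis. It hangs with the top of its hole on the arm, its centre 9 mm below the rod's axis. At the start: at the back of the loaded arm, next to the flange; the one that is wanted.
- full_stand: The stand that carries the three rolls. Fixed steel stand: foot 215 x 110 x 8 mm, upright post, and a level arm, an 8 mm rod pointing along the stand's -x axis (roughly to the robot). Origin: on the bench under the post's axis; z up. The post ends 163 mm above the bench, 45 mm behind the flange face.
- full_flange (a point): Loaded stand. Centre of the face of the 34 mm round flange at the arm's root, on the rod's axis; same axes as the stand. From here the rod runs straight for 112 mm along -x to the turned-up tip. The rod's axis is 150 mm above the bench, exactly.
- full_tip (a point): Loaded stand. Top of the arm's end, which turns straight up (8 mm thick, reaching 4 mm beyond this point in -x): 112 mm from the flange face, 15 mm above the rod's axis. 
- spare_stand: The stand with the empty arm, built the same. Fixed steel stand: foot 215 x 110 x 8 mm, upright post, and a level arm, an 8 mm rod pointing along the stand's -x axis (roughly to the robot). Origin: on the bench under the post's axis; z up. Its arm sits on a hand-tightened collar that has slipped down the post, and slips more if pushed harder than about 30 N.
- spare_flange (a point): Empty stand. Centre of the face of the 34 mm round flange at the arm's root, on the rod's axis; same axes as the stand. From here the rod runs straight for 112 mm along -x to the turned-up tip. As INSTALLED, rod 150 mm above the bench: since then the arm has slipped down, still level, so it is really 6 to 32 mm lower than this (not measured).
- spare_tip (a point): Empty stand. Top of the arm's end, which turns straight up (8 mm thick, reaching 4 mm beyond this point in -x): 112 mm from the flange face, 15 mm above the rod's axis. Height as INSTALLED too: the real tip is 6 to 32 mm lower, by as much as the whole arm. x and y are true.
- dispenser: Fixed grey tape dispenser, base 74 x 190 x 16 mm (x, y, z). Origin: underside centre. Two 12 mm rollers lie along x at y = +-22 mm; a 64 mm roll, axis along x, rests on them with its centre at x = y = 0, 56 mm above the bench. Two cheeks (48 mm long in y, tops 46 mm above the bench) stand 42.6 mm apart in x, one each side of the roll. A cutter 44 mm high stands at y = -84 mm.
- tube_a: Bystander: loose clear sample tube with screw cap, standing, 29 mm diameter, 94 mm high. Origin: underside centre.
- tube_b: Bystander: another such tube. Origin: underside centre.
- marker: Bystander: marker pen lying on the bench, 135 mm long, 13 mm thick. Origin: about its middle on the bench.
- tube_rack: Bystander: white rack full of capped tubes, 310 x 160 x 106 mm. Origin: underside centre.
- cap_bin: Bystander: grey bin of tube caps, 160 x 110 x 60 mm. Origin: underside centre.
Mind the look-alikes: they are no part of the job. What is shaped like the part that bears rear_roll_center but purple or red is not meant. What is shaped like the part that bears middle_roll_center but red is not meant.

How it is judged:
By the outcome, as a careful person would: the job done as asked, in the order asked, and still so for the second after the job is handed in, with the robot touching nothing.
It also fails if it takes over 72 s, if anything falls off the work surface, if the arm or the gripper's body presses on something with over 40 N, if the wrist force passes 120 N, or if a joint passes its speed limit or range.

## Working session

There is one attempt and no reset: what is moved stays moved. The work goes in short steps, each a Python script; the robot and the scene stay as the last script left them, time stands still between calls to the robot, and variables do not carry over. Pictures are saved under pics/ and viewed, and the job is handed in when it is done.

```bash
ls; mkdir -p pics
python3 - <<'E'
from rig import *
import cv2,numpy as np
for n in("scene","top"):
    c=read_camera(n);cv2.imwrite(f"pics/{n}0.png",cv2.resize(c["img"][:,:,::-1],(800,600),interpolation=cv2.INTER_CUBIC))
    print(n,c["fx"],c["fy"],c["cx"],c["cy"],c["dist"]);print(np.round(c["cam_to_world"],4).tolist())
    for t in["front_roll_center","rear_roll_center","full_stand","spare_stand","full_tip","spare_tip","full_flange","spare_flange","dispenser","tube_a","marker","tube_rack","cap_bin"]:
        try:print(t,[(round(d["conf"],2),np.round(d["bbox"]).astype(int).tolist()) for d in spot_in(n,t)])
        except Exception as e:print(t,e)
print(get_time_s(),tip_reach() if callable(tip_reach) else tip_reach,get_tcp_rot(),get_wrist_force(),get_width())
E
```

```text
pics
scene 423.2072058053979 423.2072058053979 255.78574575286413 188.49489827678613 [-0.03444784  0.          0.          0.          0.        ]
[[-0.872, -0.2686, 0.4093, 1.1122], [0.4892, -0.5108, 0.7069, 0.9952], [0.0192, 0.8167, 0.5768, 0.9204], [0.0, 0.0, 0.0, 1.0]]
front_roll_center [(0.72, [242, 219, 316, 284]), (0.58, [291, 203, 311, 223])]
rear_roll_center [(0.95, [203, 249, 228, 274]), (0.85, [270, 208, 292, 234]), (0.67, [331, 229, 355, 253])]
full_stand [(0.87, [242, 216, 319, 283])]
spare_stand [(0.88, [185, 145, 246, 198])]
full_tip []
spare_tip [(0.89, [185, 153, 246, 199])]
full_flange [(0.6, [244, 217, 316, 282])]
spare_flange [(0.72, [183, 149, 245, 199])]
dispenser [(0.74, [260, 185, 292, 212]), (0.65, [283, 206, 301, 228]), (0.48, [246, 216, 318, 282])]
tube_a [(0.53, [226, 189, 232, 214]), (0.47, [239, 201, 247, 231])]
marker [(0.59, [254, 156, 260, 176])]
tube_rack [(0.58, [279, 260, 408, 377])]
cap_bin [(0.77, [160, 128, 207, 161])]
top 426.42948284811206 426.42948284811206 257.70223803583764 198.49397363762472 [-0.03904009  0.          0.          0.        
[... 274 characters left out ...]
[175, 238, 191, 256])]
full_stand [(0.74, [187, 165, 220, 228])]
spare_stand [(0.88, [299, 167, 336, 227])]
full_tip []
spare_tip []
full_flange [(0.73, [186, 167, 220, 231])]
spare_flange [(0.61, [192, 196, 208, 208]), (0.59, [303, 165, 333, 229]), (0.25, [248, 185, 253, 193])]
dispenser [(0.91, [233, 219, 282, 245]), (0.24, [106, 157, 152, 245])]
tube_a []
marker []
tube_rack [(0.6, [107, 158, 153, 243]), (0.51, [268, 184, 276, 197])]
cap_bin [(0.91, [374, 174, 413, 224])]
1.4 0.022 [[ 2.83835963e-01  1.22533838e-05  9.58872852e-01]
 [-9.58872849e-01 -8.17873668e-05  2.83835963e-01]
 [ 8.19016366e-05 -9.99999997e-01 -1.14647589e-05]] [-1.12301901 -0.15561735  0.6784761 ] 0.9994464813370488
```

View pics/scene0.png

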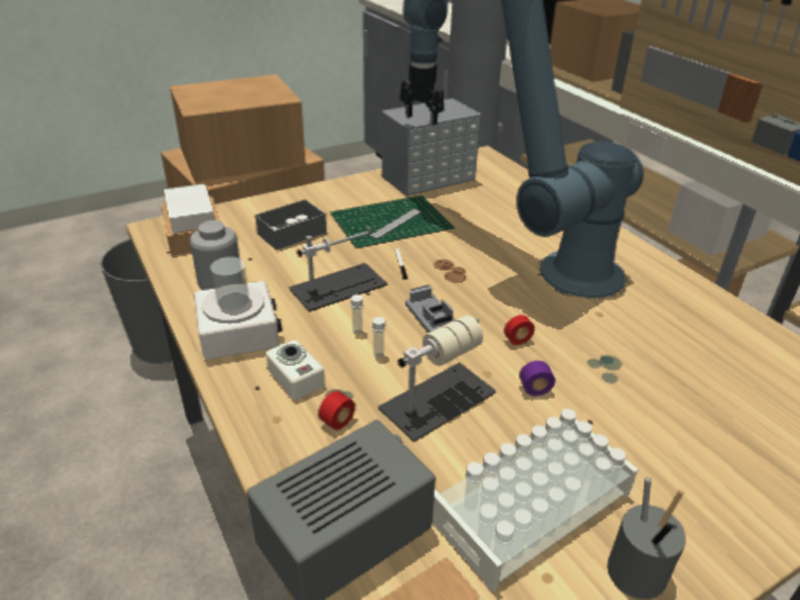

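View pics/top0.png

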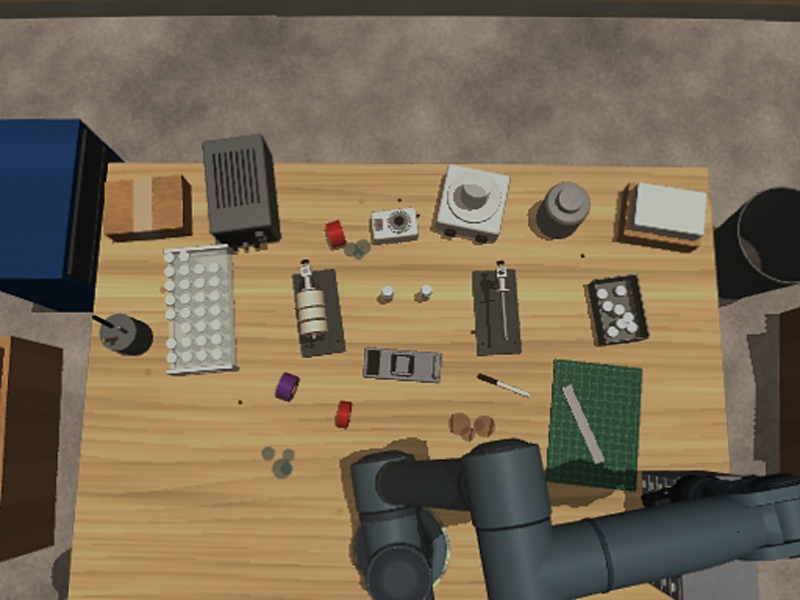

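Run:
```python
import cv2
a=cv2.imread('pics/top0.png');s=800/512
c=lambda im,x0,y0,x1,y1,n:cv2.imwrite(n,cv2.resize(im[int(y0*s):int(y1*s),int(x0*s):int(x1*s)],(800,600),interpolation=cv2.INTER_CUBIC))
c(a,165,130,349,268,'pics/topc.png')
b=cv2.imread('pics/scene0.png')
c(b,170,140,330,260,'pics/scenec.png')
```

```text
(no output)
```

View pics/topc.png

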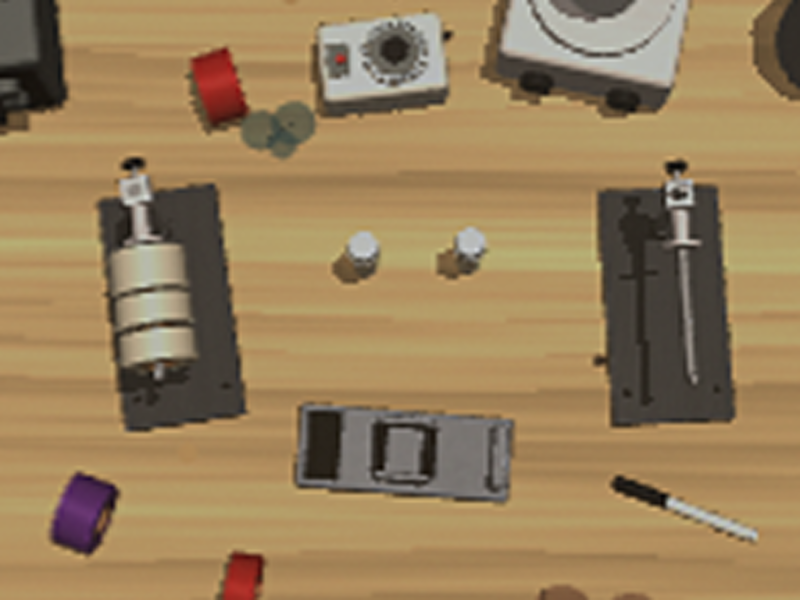

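View pics/scenec.png

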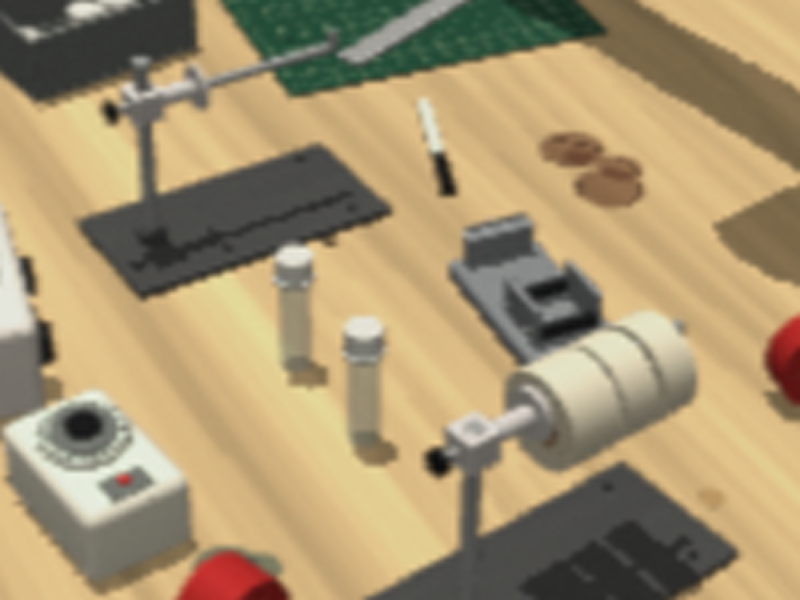

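```bash
cat > h.py <<'E'
import numpy as np,cv2,json
def proj(c,P):
    P=np.atleast_2d(np.array(P,float));T=np.linalg.inv(np.array(c["cam_to_world"]))
    q=P@T[:3,:3].T+T[:3,3];q=q*[1,-1,-1]
    K=np.array([[c["fx"],0,c["cx"]],[0,c["fy"],c["cy"]],[0,0,1.]])
    return cv2.projectPoints(q,np.zeros(3),np.zeros(3),K,np.array(c["dist"],float))[0].reshape(-1,2)
def crop(img,x0,y0,w,h,k,name,pts=None):
    o=cv2.resize(np.ascontiguousarray(img[y0:y0+h,x0:x0+w,::-1]),(w*k,h*k),interpolation=cv2.INTER_CUBIC)
    for x in range(x0-x0%10+10,x0+w,10):
        cv2.line(o,(int((x-x0+.5)*k),0),(int((x-x0+.5)*k),6),(255,0,255),1);cv2.putText(o,str(x),(int((x-x0+.5)*k)-10,16),0,.35,(255,0,255),1)
    for y in range(y0-y0%10+10,y0+h,10):
        cv2.line(o,(0,int((y-y0+.5)*k)),(6,int((y-y0+.5)*k)),(255,0,255),1);cv2.putText(o,str(y),(8,int((y-y0+.5)*k)+4),0,.35,(255,0,255),1)
    for p in ([] if pts is None else pts):
        cv2.circle(o,(int((p[0]-x0+.5)*k),int((p[1]-y0+.5)*k)),2,(0,255,0),-1)
    cv2.imwrite(name,o)
E
python3 - <<'E'
from rig import *
import pickle
from h import *
C={n:read_camera(n) for n in("scene","top")}
pickle.dump(C,open('cam0.pkl','wb'))
t=C['top']['img'];s=C['scene']['img']
crop(t,180,155,50,80,7,'pics/a1.png');crop(t,290,155,50,80,7,'pics/a2.png')
crop(s,235,195,100,90,7,'pics/a3.png');crop(s,180,140,75,60,10,'pics/a4.png')
crop(t,225,212,65,40,12,'pics/a5.png');crop(s,255,178,50,40,14,'pics/a6.png')
import numpy as np,cv2
a=np.hstack([cv2.imread('pics/a1.png'),cv2.imread('pics/a2.png')]);cv2.imwrite('pics/a12.png',a)
E
```

```text
(no output)
```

View pics/a12.png

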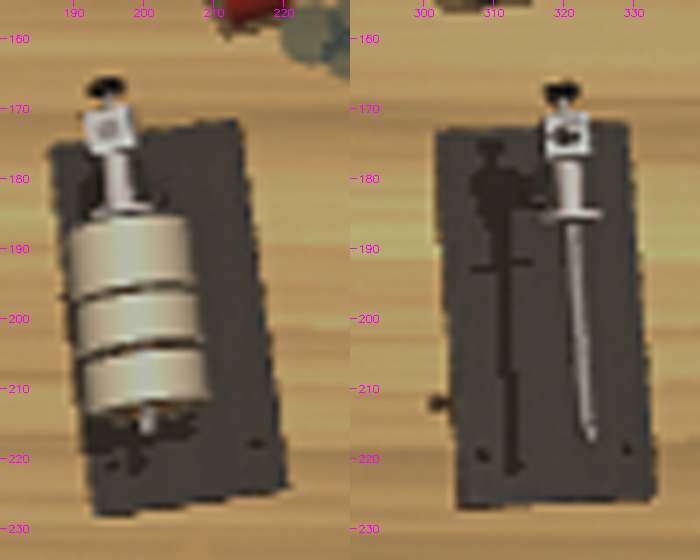

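View pics/a3.png

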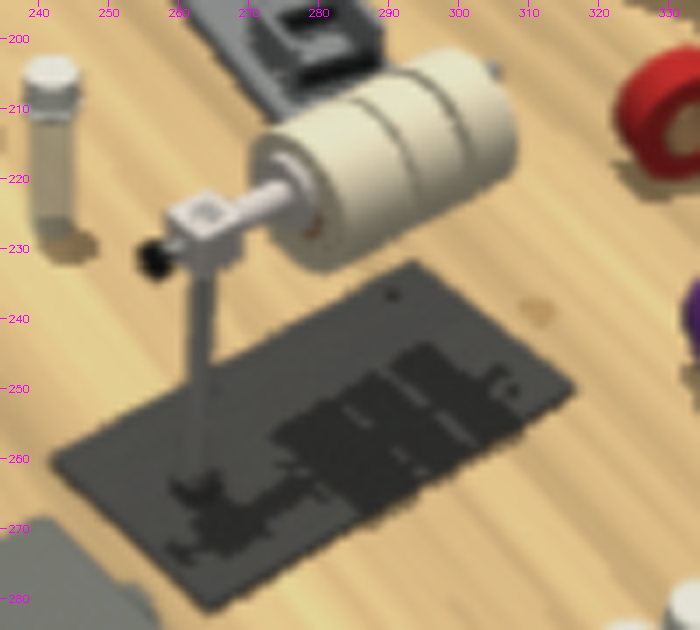

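View pics/a4.png

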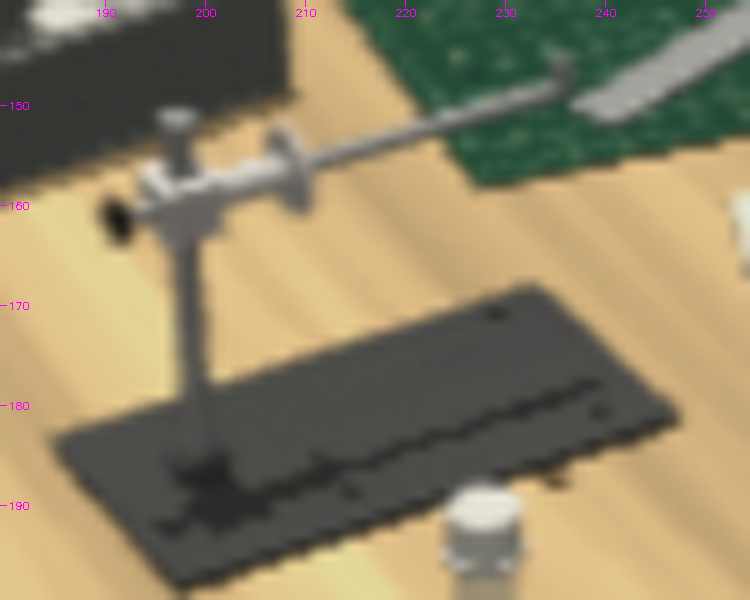

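View pics/a5.png

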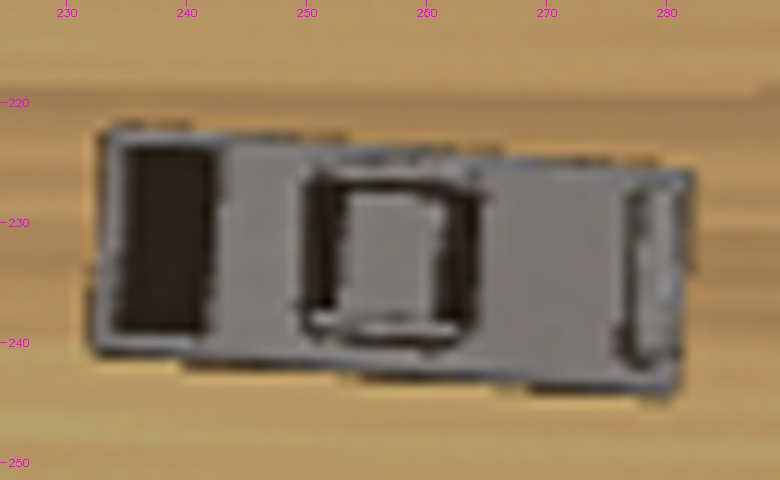

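View pics/a6.png

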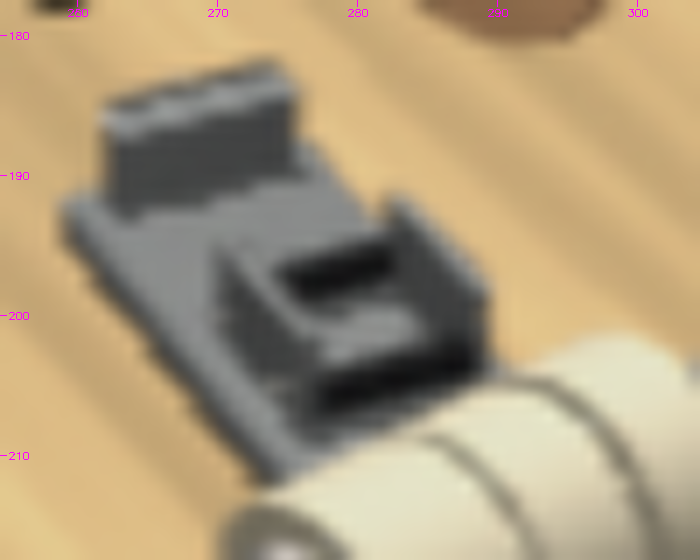

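```bash
cat > fit.py <<'E'
import pickle
from h import *
from scipy.optimize import least_squares
C=pickle.load(open('cam0.pkl','rb'));T,S=C['top'],C['scene']
px=lambda u,x0,y0,k:np.array(u,float)/k+[x0-.5,y0-.5]
def W(p,L):
    x,y,a=p[:3];c,s=np.cos(a),np.sin(a);L=np.atleast_2d(L);return np.c_[x+c*L[:,0]-s*L[:,1],y+s*L[:,0]+c*L[:,1],L[:,2]]
def foot(fx,fy,z=.008):return [[fx+i*.1075,fy+j*.055,z] for i,j in((1,1),(1,-1),(-1,-1),(-1,1))]
circ=lambda x,z,r:[[x,r*np.cos(t),z+r*np.sin(t)] for t in np.linspace(0,2*np.pi,120)]
# loaded : params x,y,yaw,fx,fy,  r0 (rear roll back face gap)
tl=px([[50,147],[238,120],[290,488],[95,517]],180,155,7)
sl=px([[50,460],[210,615],[577,388],[413,260]],235,195,7)
slm=[0,1,2,3]
def sil(c,p,x0,x1,z,r):
    a=proj(c,W(p,circ(x0,z,r)));b=proj(c,W(p,circ(x1,z,r)));d=b.mean(0)-a.mean(0);d/=np.linalg.norm(d);n=np.array([-d[1],d[0]])
    return a,b,d,n
def rl(p):
    r=[]
    F=W(p,foot(p[3],p[4]))
    r+=list((proj(T,F)-tl).ravel())
    # scene order: which corner is which: TL(top)= +x,+y
    sc=proj(S,F); r+=list((sc-sl[[0+IDX[0],IDX[1],IDX[2],IDX[3]]]).ravel())
    r+=list((proj(T,W(p,[0,0,.163]))-px([110,128],180,155,7)).ravel())
    r+=list((proj(S,W(p,[0,0,.163]))-px([207,211],235,195,7)).ravel())
    # roll silhouettes
    for c,lo,hi,x0,y0 in((T,[[68,250],[85,385]],[[188,235],[207,375]],180,155),(S,[[275,128],[450,47]],[[325,272],[517,172]],235,195)):
        a,b,d,n=sil(c,p,-.045-.002,-.045-.095,.141,.032);v=np.r_[a,b]@n
        for q in (lo,hi):
            qv=px(q,x0,y0,7)@n
            m=v.max() if abs(v.max()-qv.mean())<abs(v.min()-qv.mean()) else v.min()
            r+=list(qv-m)
    return np.array(r)
if __name__=="__main__":
    x0=[.53,.18,.1,-.06,0]
    F=proj(S,W(x0,foot(-.06,0)));print(np.round(F),np.round(sl))
    IDX=[int(np.argmin(np.linalg.norm(sl-sl.mean(0)-(f-F.mean(0)),axis=1))) for f in F];print(IDX)
    f=least_squares(rl,x0,loss='soft_l1');print(np.round(f.x,4),np.degrees(f.x[2]));print(np.round(f.fun,1))
    pl=f.x
    # spare
    ts=px(np.array([[87,132],[277,122],[305,498],[107,510]]),290,155,7)
    ss=px([[50,438],[183,592],[680,420],[535,282]],180,140,10)[IDX]
    def lineres(c,p,A,B,q):
        ab=proj(c,W(p,[A,B]));d=ab[1]-ab[0];d/=np.linalg.norm(d);return list((np.array(q)-ab[0])@np.array([-d[1],d[0]]))
    def rs(p):
        F=W(p,foot(p[3],p[4]));h=.150-p[5];r=[]
        r+=list((proj(T,F)-ts).ravel())+list((proj(S,F)-ss).ravel())
        r+=list((proj(T,W(p,[0,0,.163]))-px([217,133],290,155,7)).ravel())
        r+=list((proj(S,W(p,[0,0,.163]))-px([178,117],180,140,10)).ravel())
        r+=lineres(T,p,[-.045,0,h],[-.157,0,h],px([[224,228],[238,405]],290,155,7))
        r+=lineres(S,p,[-.045,0,h],[-.157,0,h],px([[315,160],[430,128],[550,93]],180,140,10))
        r+=list((proj(S,W(p,[-.047,0,h]))-px([290,170],180,140,10)).ravel())
        r+=list((proj(S,W(p,[-.157,0,h+.015]))-px([564,62],180,140,10)).ravel())
        return np.array(r)
    f=least_squares(rs,[.53,-.15,.1,-.06,0,.018],loss='soft_l1');print(np.round(f.x,4),np.degrees(f.x[2]));print(np.round(f.fun,1));ps=f.x
    td=px([[100,130],[692,172],[680,395],[92,352]],225,212,12)
    def rd(p):
        B=[[i*.037,j*.095,.016] for i,j in((1,1),(1,-1),(-1,-1),(-1,1))]
        r=list((proj(T,W(p,B))-td).ravel())
        r+=list((proj(S,W(p,B[1:2]))-px([68,200],255,178,14)).ravel())
        r+=list((proj(S,W(p,[.037,-.084,.044]))-px([105,115],255,178,14)).ravel()*0)
        return np.array(r)
    f=least_squares(rd,[.4,0,0],loss='soft_l1');print(np.round(f.x,4),np.degrees(f.x[2]));print(np.round(f.fun,1));pd=f.x
    pickle.dump((pl,ps,pd),open('poses.pkl','wb'))
    fl=[]
    for p,h in((pl,.15),(ps,.15-ps[5])):
        F=np.array(foot(p[3],p[4]));G=np.concatenate([F[i]+(F[(i+1)%4]-F[i])*np.linspace(0,1,20)[:,None] for i in range(4)])
        L=np.r_[G,[[x,0,h] for x in np.linspace(-.157,-.045,30)],circ(-.045,h,.017)[::5],[[-.157,0,h+.015],[0,0,.163]]]
        if h==.15:L=np.r_[L,circ(-.047,.141,.032)[::3],circ(-.145,.141,.032)[::3]]
        fl.append(W(p,L))
    B=np.array([[i*.037,j*.095,.016] for i,j in((1,1),(1,-1),(-1,-1),(-1,1))])
    G=np.concatenate([B[i]+(B[(i+1)%4]-B[i])*np.linspace(0,1,20)[:,None] for i in range(4)])
    K=[[sx*(.0213),y,.046] for sx in(1,-1) for y in np.linspace(-.024,.024,15)]
    cu=[[x,-.084,.044] for x in np.linspace(-.037,.037,10)]
    fl.append(W(pd,np.r_[G,K,cu]))
    A=np.concatenate(fl)
    crop(T['img'],180,155,160,95,5,'pics/o1.png',proj(T,A));crop(S['img'],180,140,142,145,4,'pics/o2.png',proj(S,A))
E
python3 fit.py
```

```text
[[284. 259.]
 [262. 239.]
 [313. 215.]
 [335. 233.]] [[242. 260.]
 [264. 282.]
 [317. 250.]
 [294. 232.]]
[1, 0, 3, 2]
[ 0.6395  0.2278  0.1655 -0.0694  0.0012] 9.482404597710069
[-0.8 -0.3 -0.3 -0.6 -0.4 -0.1 -0.5  0.1 -0.  -1.  -0.5 -0.6 -0.1 -0.6
  0.5 -0.5 -0.3  0.2 -0.3 -0.2 -0.3 -0.2  0.3  0.2  0.2  1.5 -0.7 -0.7]
[ 0.6458 -0.2285  0.0614 -0.0691  0.0021  0.0226] 3.520511977519161
[-0.7 -0.2 -0.2 -0.1  0.1 -0.   0.1 -0.3 -0.4 -0.6 -0.1 -0.   0.4 -0.2
  0.4 -0.8  1.1 -1.  -0.  -0.  -0.3 -0.3 -0.4 -0.2 -0.1  1.1 -0.2 -0.2
 -0.7]
[ 0.4384  0.0036 -0.0593] -3.3952743053174754
[ 0.3 -0.1 -0.1 -0.2 -0.3  0.4 -0.6  0.4 -0.8 -0.6 -0.   0. ]
```

View pics/o1.png

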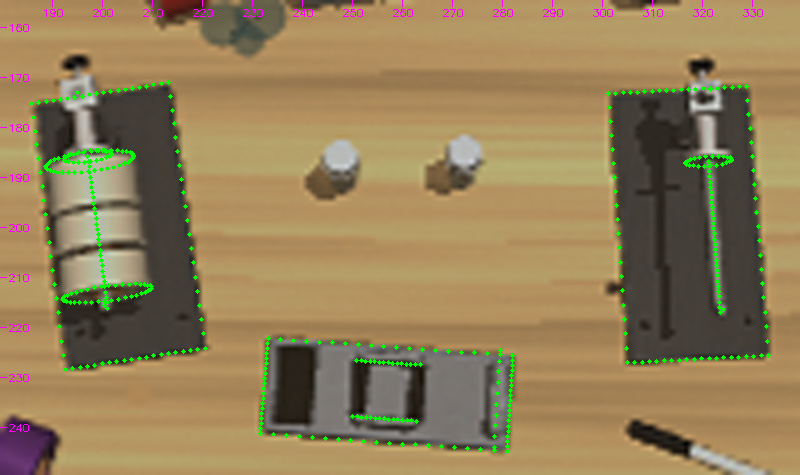

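View pics/o2.png

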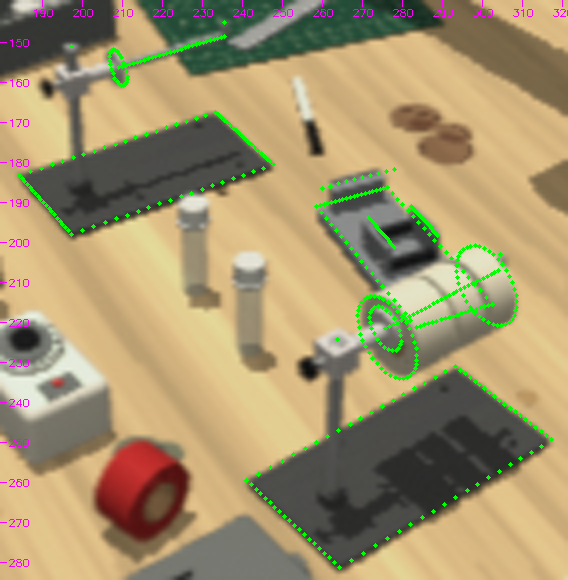

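Run:
```python
from fit import *
pl,ps,pd=pickle.load(open('poses.pkl','rb'))
s=np.linspace(-.005,.14,1451)
P=proj(T,W(pl,[[-.045-a,0,.173] for a in s]))
for q in([128,214],[133,289],[135,296],[139,347],[141,355],[148,408]):
    p=px(q,180,155,7);d=np.linalg.norm(P-p,axis=1);print('top',q,s[d.argmin()],d.min())
# profile along line in top
import scipy.ndimage as nd
g=nd.map_coordinates(T['img'].mean(2),[P[::20,1],P[::20,0]],order=1)
print([(round(float(a)*1000),int(v)) for a,v in zip(s[::20],g)])
# scene: gaps in top: line of roll at angle
A=np.radians(110)
for ang in (60,80,90):
    P=proj(S,W(pl,[[-.045-a,.0315*np.cos(np.radians(ang)),.141+.0315*np.sin(np.radians(ang))] for a in s]))
    g=nd.map_coordinates(S['img'].mean(2),[P[::20,1],P[::20,0]],order=1)
    print(ang,[(round(float(a)*1000),int(v)) for a,v in zip(s[::20],g)])
```

```text
top [128, 214] 0.003000000000000002 1.5890703718573007
top [133, 289] 0.04200000000000001 0.9102538932224349
top [135, 296] 0.045800000000000014 1.0639863812871302
top [139, 347] 0.07210000000000001 0.6854188200491835
top [141, 355] 0.0763 0.8203437951955131
top [148, 408] 0.10370000000000001 0.8281036314363269
[(-5, 162), (-3, 168), (-1, 158), (1, 121), (3, 123), (5, 165), (7, 179), (9, 179), (11, 178), (13, 177), (15, 177), (17, 177), (19, 178), (21, 178), (23, 178), (25, 178), (27, 178), (29, 179), (31, 179), (33, 180), (35, 181), (37, 179), (39, 166), (41, 91), (43, 65), (45, 143), (47, 183), (49, 181), (51, 179), (53, 178), (55, 179), (57, 179), (59, 179), (61, 179), (63, 181), (65, 180), (67, 172), (69, 133), (71, 73), (73, 90), (75, 136), (77, 162), (79, 182), (81, 180), (83, 179), (85, 179), (87, 179), (89, 179), (91, 179), (93, 180), (95, 182), (97, 181), (99, 137), (101, 98), (103, 87), (105, 91), (107, 106), (109, 123), (111, 139), (113, 127), (115, 108), (117, 67), (119, 38), (121, 38), (123, 45), (125, 57), (127, 57), (129, 52), (131, 53), (133, 55), (135, 59), (137, 60)
[... 1778 characters left out ...]
17, 217), (19, 218), (21, 217), (23, 217), (25, 218), (27, 218), (29, 217), (31, 217), (33, 217), (35, 214), (37, 207), (39, 186), (41, 160), (43, 166), (45, 184), (47, 204), (49, 215), (51, 216), (53, 217), (55, 217), (57, 217), (59, 217), (61, 216), (63, 216), (65, 214), (67, 200), (69, 177), (71, 151), (73, 143), (75, 169), (77, 193), (79, 209), (81, 216), (83, 217), (85, 217), (87, 217), (89, 217), (91, 217), (93, 217), (95, 216), (97, 212), (99, 202), (101, 190), (103, 177), (105, 168), (107, 164), (109, 162), (111, 162), (113, 163), (115, 165), (117, 167), (119, 170), (121, 173), (123, 174), (125, 175), (127, 173), (129, 169), (131, 165), (133, 162), (135, 160), (137, 159), (139, 160)]
```

```bash
cat >> h.py <<'E'
import pickle
from rig import *
pl,ps,pd=pickle.load(open('poses.pkl','rb'))
def R(a):
    s,c=np.sin(a),np.cos(a);return np.array([[s,0,c],[-c,0,s],[0,-1,0.]])
def pt(p,s,z,lat=0.):  # s: distance from flange face toward tip; z: roll centre height -> TCP
    a=p[2];x=-.045-s;return [p[0]+np.cos(a)*x-np.sin(a)*lat,p[1]+np.sin(a)*x+np.cos(a)*lat,z+.003]
def F():
    return np.round(np.mean([get_wrist_force() for _ in range(3)],0),2)
def st(m=''):print(m,'t',round(get_time_s(),2),'tcp',np.round(get_tool_pos(),4),'F',F(),'M',np.round(get_moment(),2),'w',round(get_width(),3),flush=True)
E
python3 - <<'E'
from h import *
for p,s,z in((pl,87,.141),(pl,21.5,.141),(pl,140,.16),(ps,140,.13),(ps,12.5,.12)):
    q=solve_ik(pt(p,s/1000,z),R(p[2]));print(None if q is None else np.round(q))
q=solve_ik([pd[0],pd[1],.06],R(pd[2]));print(np.round(q))
move_ptp(pt(pl,.087,.215),R(pl[2]));st('above')
move_linear(pt(pl,.087,.141),vel=.15);st('down')
c=read_camera('top');crop(c['img'],170,150,60,90,6,'pics/b1.png')
c2=read_camera('scene');crop(c2['img'],235,185,100,90,7,'pics/b2.png')
E
```

```text
[  15.   22.  -12.   57.    0. -174.]
[  15.   29.   -1.   61.    0. -175.]
[  16.   16.  -18.   57.    0. -173.]
[-34.  19. -17.  53.   0. 142.]
[-27.  32.   1.  59.   0. 149.]
[ -8.  16. -35.  39.   0. 176.]
above t 5.23 tcp [0.5094 0.2057 0.218 ] F [-0.76 -0.62 -0.02] M [ 0.01 -0.03  0.02] w 1.0
down t 5.88 tcp [0.5096 0.206  0.1445] F [-0.7   0.1  -0.51] M [-0.02 -0.01  0.04] w 1.001
```

View pics/b1.png

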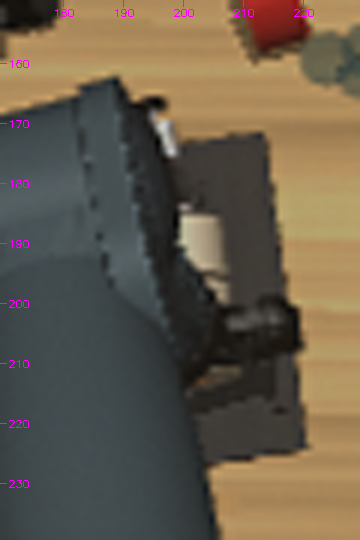

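View pics/b2.png

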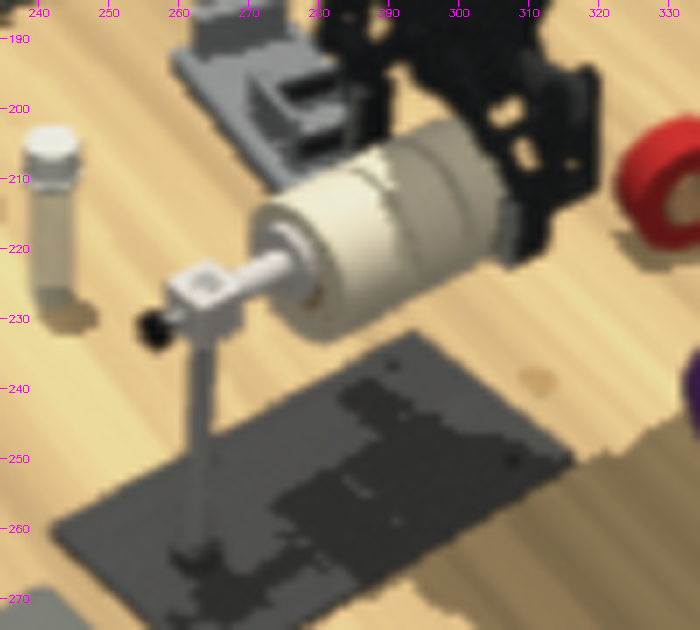

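```bash
sed -i 's/return np.array(\[\[s,0,c\],\[-c,0,s\],\[0,-1,0.\]\])/return np.array([[-s,0,-c],[c,0,-s],[0,-1,0.]])/' h.py
python3 - <<'E'
from h import *
move_linear(pt(pl,.087,.215),vel=.2);
move_ptp(pt(pl,.087,.215),R(pl[2]));st('above')
print(np.round(get_joint_positions(),1))
move_linear(pt(pl,.087,.141),vel=.15);st('down')
move_gripper(0.6);st('grip')
E
```

```text
above t 9.14 tcp [0.5092 0.206  0.2178] F [ 0.77 -0.28 -0.18] M [ 0.04  0.01 -0.01] w 1.0
[15.4 19.3 -4.  66.7  0.   5.9]
down t 9.78 tcp [0.5096 0.2061 0.1446] F [ 0.08 -0.61  0.08] M [ 0.01 -0.05  0.04] w 1.003
grip t 10.12 tcp [0.5107 0.2064 0.1458] F [-0.42  0.29  6.39] M [0.03 0.1  0.04] w 0.726
```

Run:
```python
from h import *
def go(s,ztcp,vel,m,lat=0):
    move_linear(pt(pl,s,ztcp-.003,lat),vel=vel);st(m)
go(.087,.1475,.05,'l1')
go(.087,.154,.05,'l2')
go(.087,.1603,.05,'l3')
c=read_camera('scene');crop(c['img'],245,185,80,60,10,'pics/c1.png')
```

```text
l1 t 10.38 tcp [0.5093 0.206  0.1477] F [-0.37  0.46 -1.06] M [ 0.   -0.07 -0.04] w 0.728
l2 t 10.66 tcp [0.5095 0.2061 0.1543] F [ 0.24 -0.31 -0.3 ] M [ 0.03  0.05 -0.02] w 0.727
l3 t 10.93 tcp [0.5097 0.2061 0.1608] F [ 0.02  1.42 -0.83] M [-0.05 -0.   -0.05] w 0.724
```

View pics/c1.png

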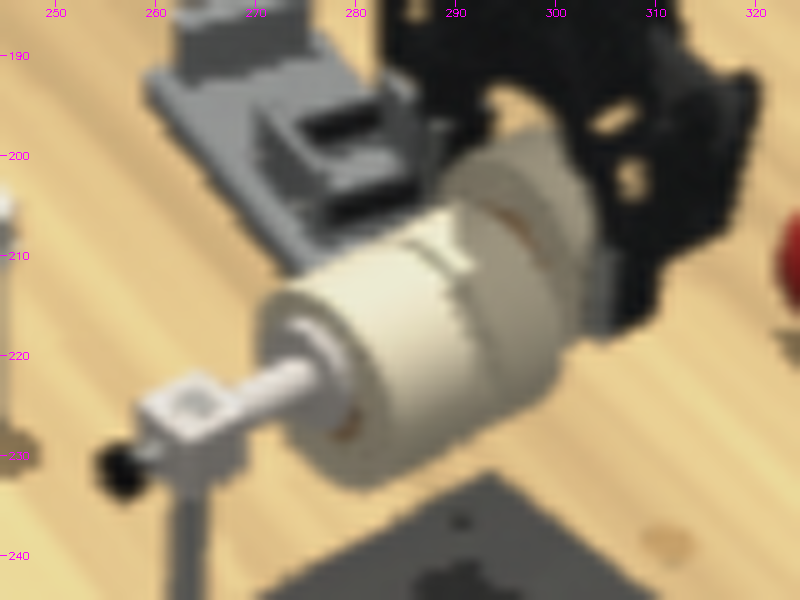

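Run:
```python
from h import *
for s in(.095,.105,.115,.125,.145):
    move_linear(pt(pl,s,.1573),vel=.08);f=F();print(s,f,round(get_tool_pos()[2],4),flush=True)
    if abs(f[:2]).max()>3.5 or abs(f[2])>4: break
st()
c=read_camera('scene');crop(c['img'],245,175,80,60,10,'pics/c2.png')
```

```text
0.095 [-0.2   0.82 -0.33] 0.1601
0.105 [ 0.58 -0.14 -1.24] 0.1603
0.115 [-0.08  0.32 -0.93] 0.1603
0.125 [ 0.2  -0.17  0.46] 0.1603
0.145 [ 1.09  0.11 -0.82] 0.1604
 t 12.46 tcp [0.4522 0.1965 0.1604] F [ 1.09  0.11 -0.82] M [-0.03 -0.01 -0.02] w 0.72
```

View pics/c2.png

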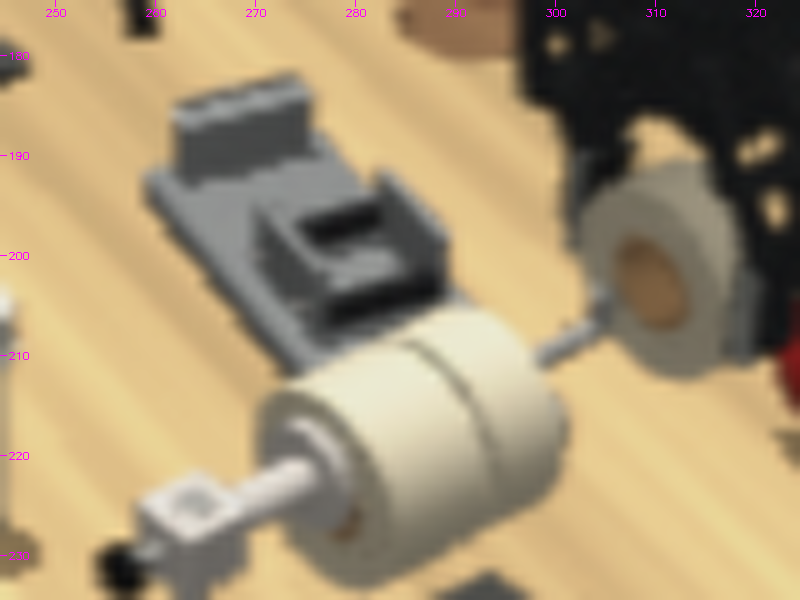

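Run:
```python
from h import *
move_linear(pt(pl,.15,.19),vel=.2)
move_ptp(pt(ps,.112,.1815),R(ps[2]));st('at tip')
f0=np.mean([F() for _ in range(3)],0)
z=.1835
while z>.1735:
    z-=.0007;move_linear(pt(ps,.112,z-.003),vel=.02);f=F()-f0;print(round(z,4),np.round(f,2),round(get_tool_pos()[2],4),round(get_time_s(),2),flush=True)
    if f[2]>2.5:break
st()
c=read_camera('scene');crop(c['img'],180,120,80,60,10,'pics/d1.png')
```

```text
at tip t 14.43 tcp [ 0.4893 -0.2371  0.1844] F [ 0.11 -0.2   0.23] M [ 0.09 -0.01 -0.03] w 0.725
0.1828 [-0.37 -0.23 -0.5 ] 0.1827 14.68
0.1821 [ 0.54  0.15 -0.33] 0.1821 14.93
0.1814 [-0.6  -0.33 -0.39] 0.1814 15.18
0.1807 [-0.04  0.44 -0.54] 0.1806 15.43
0.18 [-0.77  0.89 -0.87] 0.1799 15.68
0.1793 [-0.57  0.33  1.43] 0.1795 15.93
0.1786 [-2.2   1.54  4.47] 0.1793 16.18
 t 16.18 tcp [ 0.4893 -0.2382  0.1793] F [-2.09  1.34  4.7 ] M [ 0.17  0.32 -0.02] w 0.725
```

View pics/d1.png

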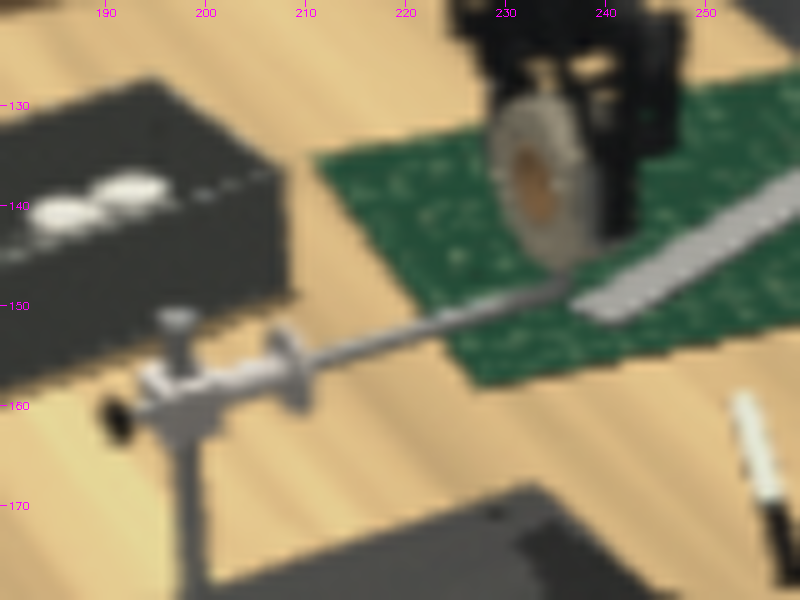

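Run:
```python
from h import *
move_linear(pt(ps,.112,.180),vel=.05)
move_linear(pt(ps,.142,.180),vel=.15)
move_linear(pt(ps,.142,.135),vel=.15);st('pre')
c=read_camera('scene');crop(c['img'],200,125,60,45,13,'pics/e1.png')
c=read_camera('top');crop(c['img'],290,180,60,50,10,'pics/e2.png')
```

```text
pre t 17.27 tcp [ 0.4594 -0.2398  0.1378] F [ 0.83  0.02 -0.54] M [-0.01 -0.02 -0.01] w 0.726
```

View pics/e1.png

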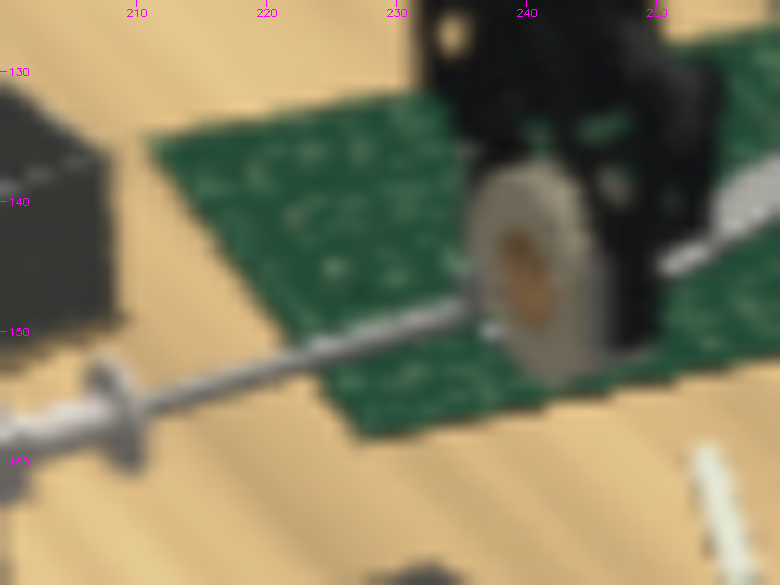

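View pics/e2.png

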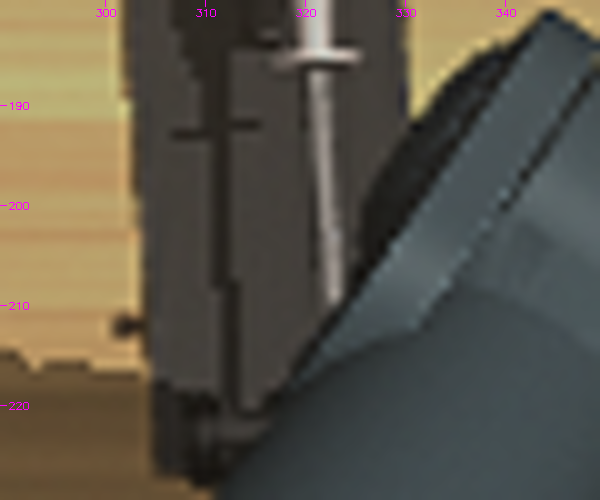

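Run:
```python
from h import *
f0=np.mean([F() for _ in range(3)],0)
ok=1
for s in(.130,.126,.122,.118,.112,.106,.100,.094,.08,.06,.04):
    move_linear(pt(ps,s,.135),vel=.06 if s>.09 else .08);f=F()-f0;print(s,np.round(f,2),np.round(get_tool_pos()-np.array(pt(ps,s,.135)),4),flush=True)
    if np.abs(f).max()>2.8:ok=0;break
st()
c=read_camera('scene');crop(c['img'],190,125,70,50,11,'pics/e3.png')
```

```text
0.13 [ 0.74  0.68 -0.69] [ 0.0008 -0.0002  0.0004]
0.126 [-0.57 -0.72  0.12] [ 0.0002 -0.      0.    ]
0.122 [ 0.51 -0.03 -0.87] [ 0.0002 -0.      0.    ]
0.118 [ 0.85 -1.25  0.28] [ 0.0003 -0.      0.    ]
0.112 [ 0.18 -0.33  0.1 ] [ 0.0005 -0.0001  0.    ]
0.106 [-0.46  0.16  0.19] [ 0.0004 -0.      0.    ]
0.1 [-0.06  0.16 -0.76] [ 0.0004 -0.0001  0.    ]
0.094 [0.53 0.32 0.31] [ 0.0004 -0.0001  0.    ]
0.08 [-0.21 -0.36  0.08] [ 0.0002 -0.     -0.    ]
0.06 [-0.32 -0.8  -0.13] [-0.0002  0.     -0.0001]
0.04 [ 0.27  0.01 -1.86] [-0.0003  0.0001 -0.0001]
 t 20.6 tcp [ 0.5607 -0.2337  0.1379] F [-0.06  0.24 -2.2 ] M [ 0.01 -0.07  0.04] w 0.727
```

View pics/e3.png

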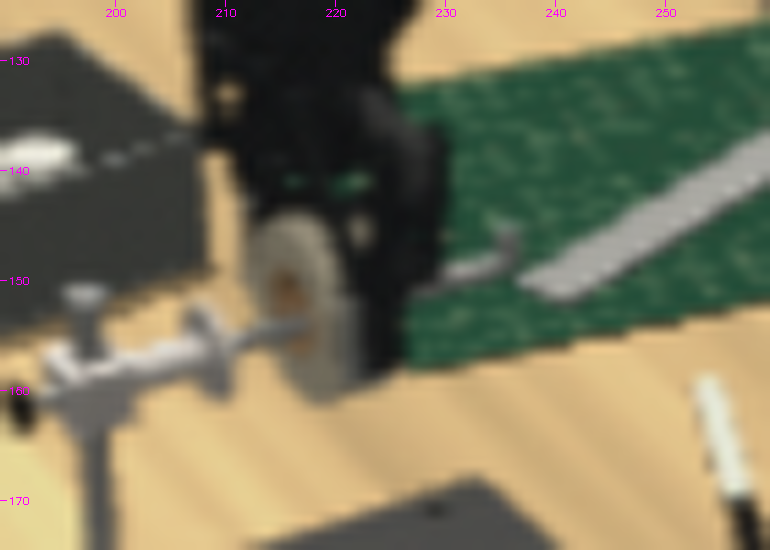

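Run:
```python
from h import *
move_linear(pt(ps,.019,.135),vel=.08)
move_linear(pt(ps,.019,.122),vel=.08)
f0=np.mean([F() for _ in range(4)],0);st('low')
s=.019
while s>.006:
    s-=.001;move_linear(pt(ps,s,.122),vel=.02);f=F()-f0;print(round(s,4),np.round(f,2),round(get_tool_pos()[0]-pt(ps,s,.122)[0],4),flush=True)
    if f[0]<-3:break
z=.125
while z>.120:
    z-=.0007;move_linear(pt(ps,s,z-.003),vel=.02);f=F()-f0;print(round(z,4),np.round(f,2),round(get_tool_pos()[2],4),flush=True)
    if f[2]>2.5:break
st()
c=read_camera('scene');crop(c['img'],190,125,70,50,11,'pics/e4.png')
```

```text
low t 21.38 tcp [ 0.5811 -0.2322  0.1245] F [ 0.74 -0.03 -0.65] M [0.   0.01 0.01] w 0.728
0.018 [-0.59  0.31  0.29] -0.0002
0.017 [-0.11  0.43 -0.41] 0.0001
0.016 [-1.23  0.33 -0.42] 0.0001
0.015 [-0.25  0.75  0.93] 0.0001
0.014 [ 0.06  0.34 -0.66] 0.0001
0.013 [0.01 1.16 0.46] 0.0001
0.012 [-0.59 -0.49 -0.64] 0.0001
0.011 [-0.81  0.25 -0.08] 0.0
0.01 [-1.7   0.1  -0.27] -0.0004
0.009 [-5.87 -0.56  2.45] -0.0013
0.1243 [-6.1  -0.14  2.66] 0.1241
 t 24.13 tcp [ 0.5906 -0.2319  0.1241] F [-5.36 -0.17  2.01] M [-0.1   0.88 -0.06] w 0.731
```

View pics/e4.png

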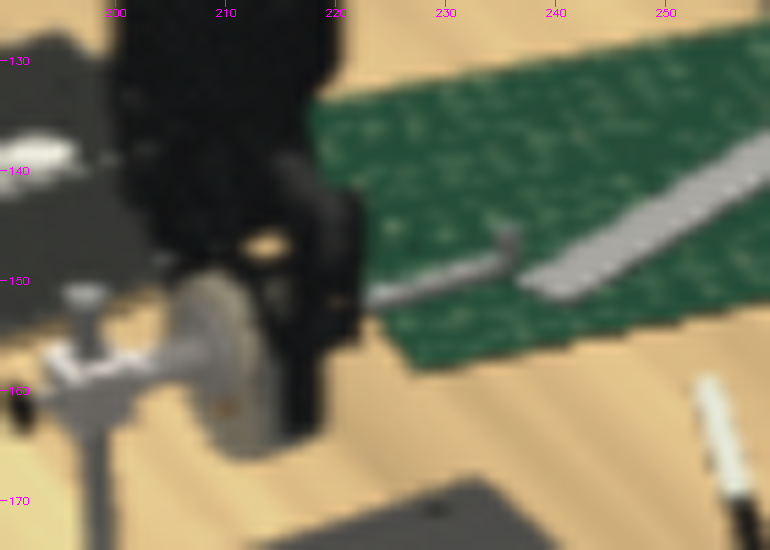

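Run:
```python
from h import *
s=.0096
move_linear(pt(ps,s,.1215),vel=.03);f1=F();print(f1)
z=.1245
while z>.1185:
    z-=.0006;move_linear(pt(ps,s,z-.003),vel=.02);f=F()-f1;print(round(z,4),np.round(f,2),round(get_tool_pos()[2],4),flush=True)
    if f[2]>2:break
st()
```

```text
[-4.52 -0.53  0.25]
0.1239 [-0.63 -0.39  1.72] 0.1241
0.1233 [-1.97  0.62  4.84] 0.124
 t 24.93 tcp [ 0.5906 -0.2319  0.124 ] F [-6.49  0.09  5.09] M [ 0.04  1.25 -0.05] w 0.726
```

Run:
```python
from h import *
move_linear(pt(ps,.0098,.1208),vel=.03);st('relaxed')
move_gripper(1.0);st('open')
move_linear(pt(ps,.0098,.190),vel=.2);st('up')
c=read_camera('scene');crop(c['img'],190,125,70,50,11,'pics/e5.png')
```

```text
relaxed t 25.18 tcp [ 0.5906 -0.2319  0.124 ] F [-6.18 -1.3   3.06] M [-0.02  1.02 -0.03] w 0.726
open t 25.55 tcp [ 0.5919 -0.2319  0.1241] F [ 0.18 -0.98 -0.15] M [ 0.03 -0.03 -0.04] w 1.0
up t 26.05 tcp [ 0.5917 -0.232   0.1934] F [ 0.1   0.18 -0.86] M [-0.   -0.01  0.02] w 1.002
```

View pics/e5.png

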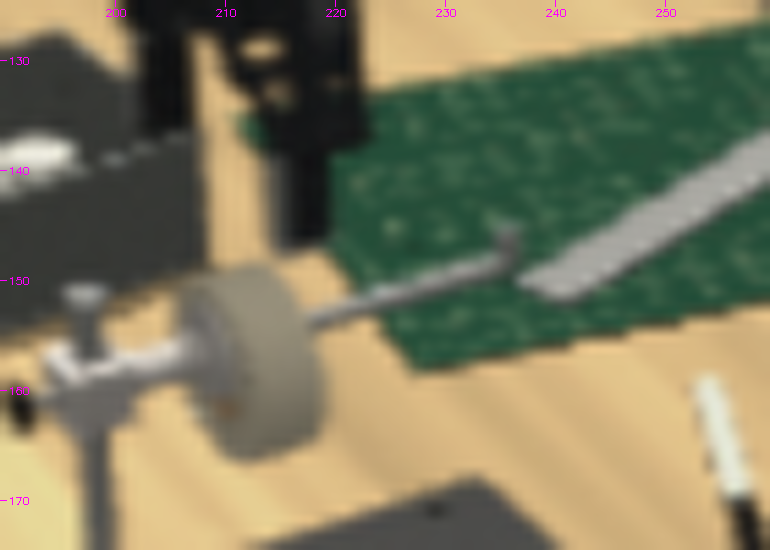

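Run:
```python
from h import *
import sys
move_ptp(pt(pl,.057,.20),R(pl[2]));
move_linear(pt(pl,.057,.1425),vel=.15)
move_gripper(0.6);st('grip');zh=get_tool_pos()[2];open('zh','w').write(str(zh))
move_linear(pt(pl,.057,zh+.0145-.003),vel=.05);st('lift')
f0=F()
for s in(.075,.09,.097,.105,.115,.125,.145):
    move_linear(pt(pl,s,zh+.0145-.003),vel=.1);f=F()-f0;print(s,f,flush=True)
    if abs(f).max()>3.8: st('STOP');break
c=read_camera('scene');crop(c['img'],235,175,90,70,8,'pics/f1.png')
st()
```

```text
grip t 28.61 tcp [0.5403 0.2112 0.1473] F [ 0.03 -1.32  6.34] M [-0.11  0.02 -0.01] w 0.727
lift t 29.08 tcp [0.539  0.2111 0.162 ] F [ 0.4  -0.36 -0.5 ] M [-0.02  0.02  0.02] w 0.725
0.075 [-0.56  0.61  0.09]
0.09 [-0.18  0.5  -0.14]
0.097 [-0.23  0.94 -0.06]
0.105 [-0.57  0.35 -0.3 ]
0.115 [-0.94  0.25  0.34]
0.125 [-1.01  0.93  0.66]
0.145 [0.42 0.39 0.81]
 t 31.12 tcp [0.4527 0.1966 0.162 ] F [ 0.34  0.6  -1.57] M [-0.04  0.    0.04] w 0.726
```

View pics/f1.png

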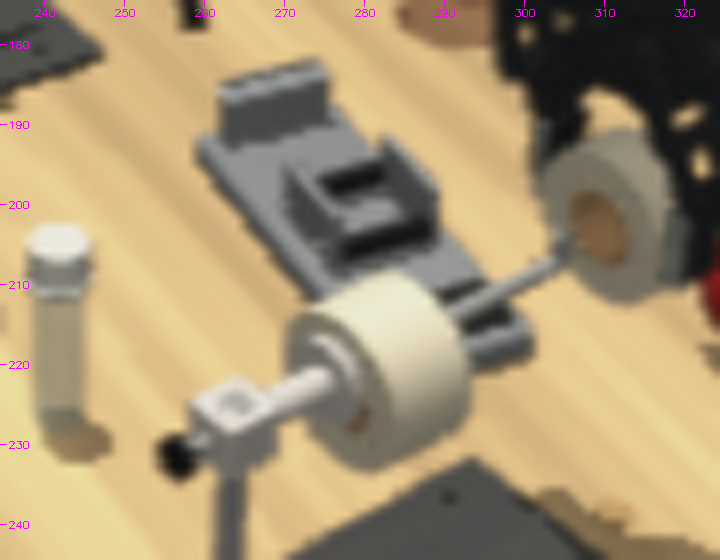

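Run:
```python
from h import *
zs=float(open('zh').read())-.0218;zi=zs+.0142-.003
move_linear(pt(pl,.15,.175),vel=.2)
move_ptp(pt(ps,.145,zi),R(ps[2]));st('pre')
f0=np.mean([F() for _ in range(2)],0);ok=1
for s in(.128,.122,.118,.112,.106,.100,.094,.07,.045):
    move_linear(pt(ps,s,zi),vel=.08 if s>.09 else .1);f=F()-f0;print(s,np.round(f,2),flush=True)
    if np.abs(f).max()>3.2:ok=0;break
if ok:
    move_linear(pt(ps,.045,zs-.002),vel=.08);st('low')
    f0=np.mean([F() for _ in range(3)],0)
    s=.040
    while s>.028:
        move_linear(pt(ps,s,zs-.002),vel=.03);f=F()-f0;print(round(s,4),np.round(f,2),round(get_tool_pos()[0]-pt(ps,s,0)[0],4),flush=True)
        if f[0]<-2.5:break
        s-=.0008
st()
c=read_camera('scene');crop(c['img'],190,125,70,50,11,'pics/g1.png')
```

```text
pre t 32.98 tcp [ 0.4565 -0.2393  0.1397] F [ 0.12  0.82 -0.51] M [0.02 0.01 0.01] w 0.729
0.128 [-0.38 -0.6   0.45]
0.122 [ 0.02 -0.87  0.11]
0.118 [-0.01 -0.63 -0.52]
0.112 [ 0.49 -0.55 -0.25]
0.106 [ 0.14 -1.17  0.  ]
0.1 [-0.55 -0.1  -0.28]
0.094 [ 0.1  -0.84 -0.56]
0.07 [-0.4  -0.58 -0.95]
0.045 [ 0.14 -0.73 -0.63]
low t 35.94 tcp [ 0.555  -0.2338  0.1261] F [ 0.11  0.36 -0.86] M [0.03 0.   0.02] w 0.729
0.04 [-0.55 -0.36  0.45] 0.0002
0.0392 [-0.58 -0.44  0.23] 0.0
0.0384 [-0.14 -1.09  0.15] 0.0001
0.0376 [0.81 0.44 0.13] 0.0001
0.0368 [ 1.31 -0.19  0.62] 0.0
0.036 [-0.78 -1.59  0.22] -0.0002
0.0352 [-5.13 -1.45  1.96] -0.0009
 t 37.76 tcp [ 0.5648 -0.2334  0.1263] F [-5.02 -1.09  1.1 ] M [-0.1   0.75 -0.07] w 0.721
```

View pics/g1.png

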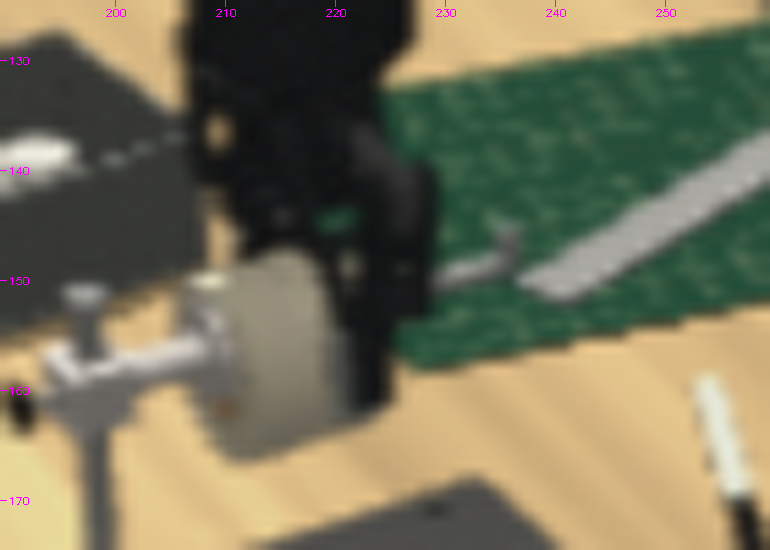

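Run:
```python
from h import *
zs=float(open('zh').read())-.0218;s=.0355
z=zs+.0008
f1=F()
while z>zs-.004:
    move_linear(pt(ps,s,z-.003),vel=.03);f=F()-f1;print(round(z,4),np.round(f,2),round(get_tool_pos()[2],4),flush=True)
    if f[2]>2:break
    z-=.0006
move_gripper(1.0);st('open')
move_linear(pt(ps,s,.185),vel=.2);st('up')
c=read_camera('scene');crop(c['img'],190,125,70,50,11,'pics/g2.png')
c=read_camera('top');crop(c['img'],290,160,60,60,10,'pics/g3.png')
```

```text
0.1263 [ 0.63 -0.6   0.08] 0.1262
0.1257 [-0.34  0.07  0.31] 0.1257
0.1251 [-0.84  0.42  3.21] 0.1256
open t 38.92 tcp [ 0.5662 -0.2335  0.1254] F [ 0.76 -0.35  0.31] M [ 0.    0.01 -0.05] w 1.003
up t 39.39 tcp [ 0.5662 -0.2337  0.1886] F [-0.99 -0.28 -1.07] M [-0.06  0.02  0.02] w 1.002
```

View pics/g2.png

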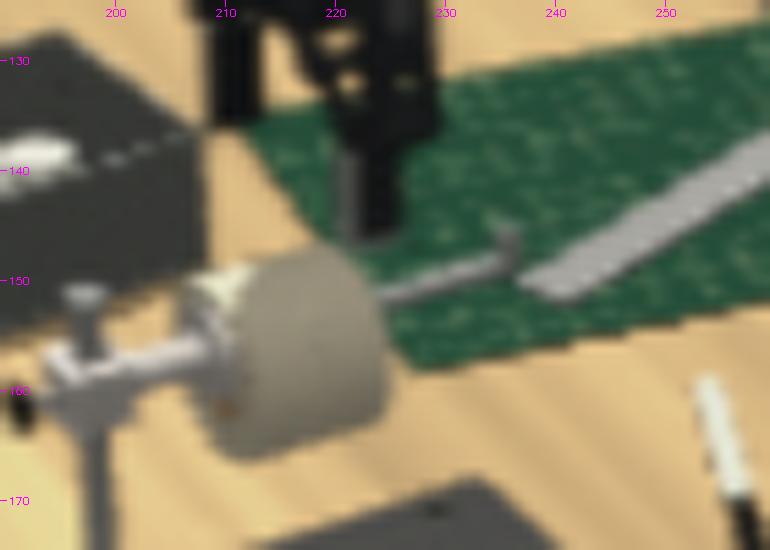

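Run:
```python
from h import *
G=.0215
move_ptp(pt(pl,G,.20),R(pl[2]));st('hov')
move_linear(pt(pl,G,.1425),vel=.15)
move_gripper(0.6);st('grip');zh=get_tool_pos()[2];open('zh3','w').write(str(zh))
move_linear(pt(pl,G,zh+.0145-.003),vel=.05);st('lift')
f0=F()
for s in(.045,.07,.09,.097,.105,.115,.125,.15):
    move_linear(pt(pl,s,zh+.0145-.003),vel=.1);f=F()-f0;print(s,f,flush=True)
    if abs(f).max()>3.8: st('STOP');break
c=read_camera('scene');crop(c['img'],235,175,90,70,8,'pics/i1.png')
c2=read_camera('top')
pickle.dump((c,c2,get_tool_pos(),get_tcp_rot()),open('cam3.pkl','wb'))
st()
```

```text
hov t 41.14 tcp [0.5742 0.2157 0.2029] F [0.7  0.54 0.15] M [0.01 0.   0.09] w 1.0
grip t 42.02 tcp [0.5752 0.217  0.1474] F [-0.85 -0.03  6.43] M [-0.19  0.05 -0.01] w 0.721
lift t 42.49 tcp [0.574  0.2169 0.1621] F [-0.31 -0.57 -1.75] M [-0.04  0.03 -0.02] w 0.73
0.045 [0.54 0.51 1.32]
0.07 [1.18 0.17 0.79]
0.09 [1.45 0.83 1.32]
0.097 [0.31 0.4  0.71]
0.105 [ 0.16 -0.17  1.94]
0.115 [0.93 1.68 1.68]
0.125 [1.14 0.64 0.63]
0.15 [0.83 0.08 0.27]
 t 45.12 tcp [0.4481 0.1958 0.1622] F [ 0.5  -0.2  -0.57] M [-0.03 -0.01 -0.03] w 0.724
```

View pics/i1.png

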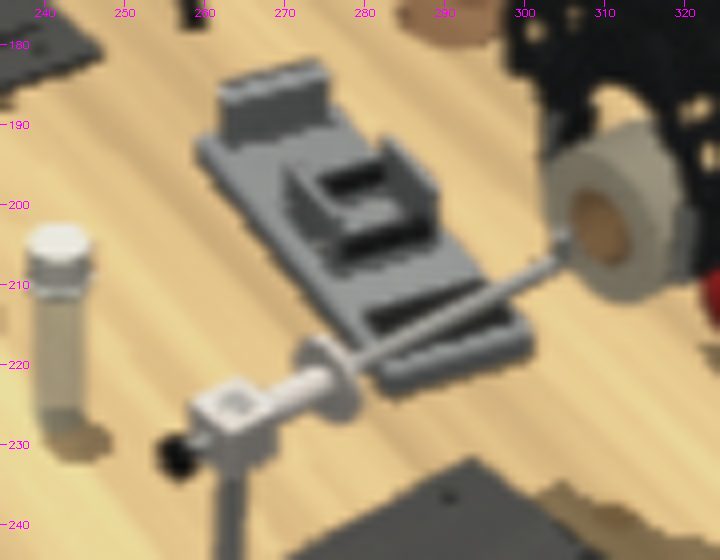

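```bash
cat > d3.py <<'E'
from fit import *
c,c2,tp,tr=pickle.load(open('cam3.pkl','rb'))
pl,ps,pd=pickle.load(open('poses.pkl','rb'))
s=np.linspace(-.03,.05,801);ax=np.array([np.cos(pl[2]),np.sin(pl[2]),0])
ctr=tp-np.array([0,0,.0064])
for name,cam,q in(('hole',c,[[601,227]]),):
    P=proj(cam,ctr+s[:,None]*ax);p=px(q[0],235,175,8);d=np.linalg.norm(P-p,axis=1);print(name,s[d.argmin()],d.min(),P[d.argmin()],p)
crop(c['img'],285,180,45,40,16,'pics/i2.png',proj(c,np.r_[[ctr+.018*ax+.032*(np.cos(t)*np.array([-ax[1],ax[0],0])+np.sin(t)*np.array([0,0,1])) for t in np.linspace(0,6.28,60)],[ctr+.018*ax+.013*(np.cos(t)*np.array([-ax[1],ax[0],0])+np.sin(t)*np.array([0,0,1])) for t in np.linspace(0,6.28,40)]]))
td=px([[100,130],[692,172],[680,395],[92,352]],225,212,12)
def rd(p):
    B=[[i*.037,j*.095,.016] for i,j in((1,1),(1,-1),(-1,-1),(-1,1))]
    r=list((proj(T,W(p,B))-td).ravel())
    sc=proj(c,W(p,B));q=px([[385,375],[200,143],[535,330]],235,175,8)
    r+=list((sc[[0,1,3]]-q).ravel())
    return np.array(r)
f=least_squares(rd,pd,loss='soft_l1');print(np.round(f.x,4),np.degrees(f.x[2]));print(np.round(f.fun,1));pd2=f.x
pickle.dump(pd2,open('pd2.pkl','wb'))
B=np.array([[i*.037,j*.095,.016] for i,j in((1,1),(1,-1),(-1,-1),(-1,1))])
G=np.concatenate([B[i]+(B[(i+1)%4]-B[i])*np.linspace(0,1,20)[:,None] for i in range(4)])
K=[[sx*(.0213),y,.046] for sx in(1,-1) for y in np.linspace(-.024,.024,15)]
RR=[[x,sy*.022,.031] for sy in(1,-1) for x in np.linspace(-.0213,.0213,9)]
A=W(pd2,np.r_[G,K,RR])
crop(c['img'],252,175,60,55,12,'pics/i3.png',proj(c,A));crop(T['img'],225,212,65,40,12,'pics/i4.png',proj(T,A))
E
python3 d3.py
```

```text
hole 0.015000000000000006 0.0407396450173451 [309.61838089 202.83480167] [309.625 202.875]
[ 0.4394  0.0032 -0.0688] -3.9399053018579293
[ 0.5 -0.6  0.1 -0.2 -0.3  0.3 -0.6 -0.1  0.4 -0.  -1.  -1.2  0.8 -0. ]
```

View pics/i2.png

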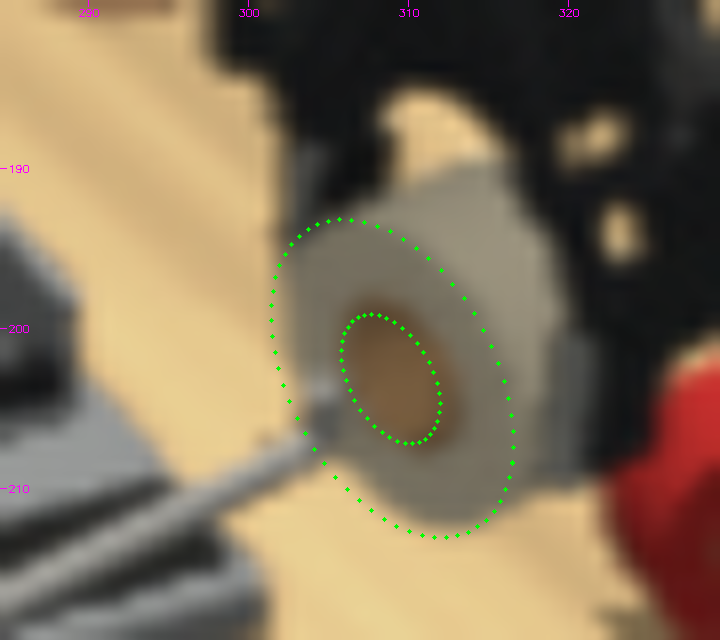

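View pics/i3.png

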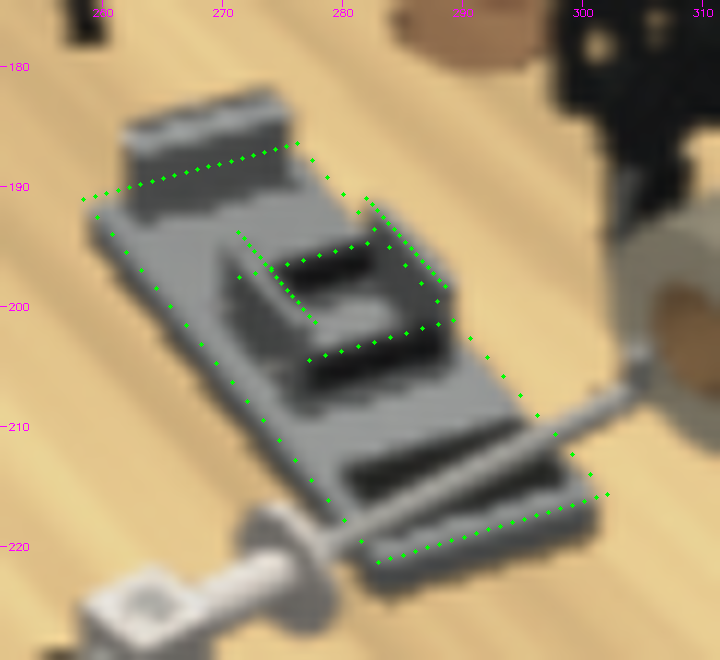

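View pics/i4.png

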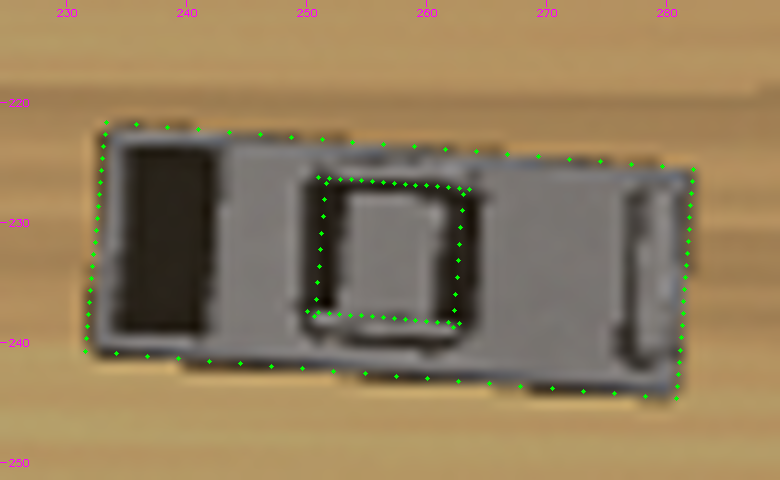

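```bash
cat > d4.py <<'E'
from h import *
a=np.radians(-3.7);D0=np.array([.4387,.0034]);ax=np.array([np.cos(a),np.sin(a)]);ly=np.array([-ax[1],ax[0]])
OFF=.0025;ZO=.0064
def dp(x,y,zc): # roll centre target in dispenser frame
    q=D0+ax*(x+OFF)+ly*y;return [q[0],q[1],zc+ZO]
E
python3 - <<'E'
from d4 import *
move_linear(pt(pl,.165,.165),vel=.2)
move_ptp(dp(0,0,.105),R(a));st('hover')
c=read_camera('scene');crop(c['img'],245,165,60,50,13,'pics/j1.png')
E
```

```text
hover t 46.18 tcp [0.4418 0.0037 0.1116] F [ 0.07  0.92 -1.35] M [ 0.04  0.03 -0.  ] w 0.73
```

View pics/j1.png

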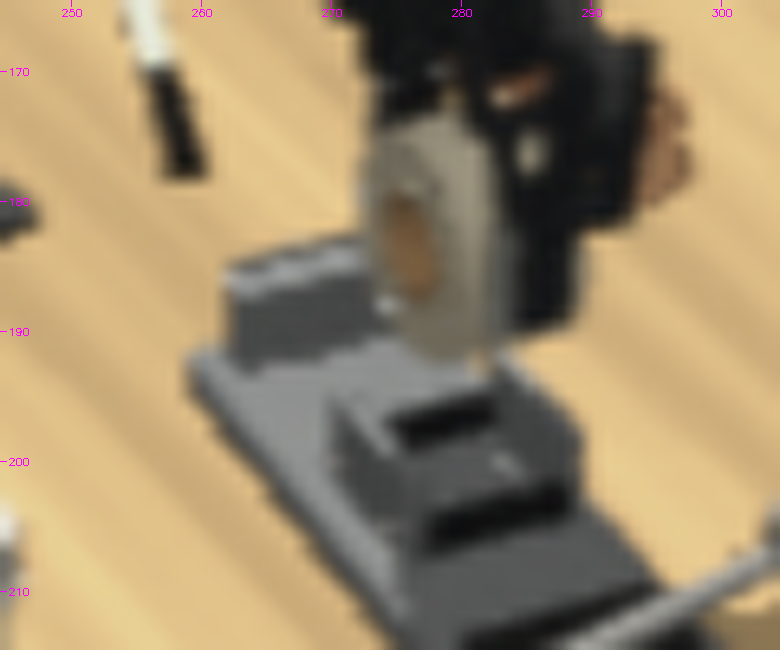

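Run:
```python
from fit import *
from d4 import a,D0,ax,ly
c=S;tp=np.array([.4418,.0037,.1116])
ctr=tp-[0,0,.0064];A=np.r_[ax,0]
print('face pred 15.5,18:',proj(c,[ctr+.0155*A,ctr+.018*A]),'obs 276.1 183.4')
q=lambda x,y,z:np.r_[D0+ax*x+ly*y,z]
print('cheek mid pred',proj(c,[q(0,0,.046)]),'obs 279.3 196.2')
print('cheek corners',proj(c,[q(x,y,.046) for x in(.0213,-.0213) for y in(-.024,.024)]), 'obs',px([[333,395],[405,470],[497,352],[580,432]],245,165,13))
```

```text
face pred 15.5,18: [[276.33256286 183.4747342 ]
 [275.68270502 183.64435714]] obs 276.1 183.4
cheek mid pred [[280.15784092 196.10455079]] obs 279.3 196.2
cheek corners [[271.60531262 193.88573587]
 [278.01181629 201.36860449]
 [282.23149294 191.01722591]
 [288.82245627 198.35240541]] obs [[270.11538462 194.88461538]
 [275.65384615 200.65384615]
 [282.73076923 191.57692308]
 [289.11538462 197.73076923]]
```

Run:
```python
from d4 import *
X=.0012
move_linear(dp(X,0,.083),vel=.1)
f0=np.mean([F() for _ in range(4)],0);st('pre')
ok=1
for z in(.0800,.0785,.0775,.0765,.0755,.074,.071,.068):
    move_linear(dp(X,0,z),vel=.05);f=F()-f0;print(z,np.round(f,2),round(get_tool_pos()[2]-dp(X,0,z)[2],4),flush=True)
    if np.abs(f).max()>3:ok=0;print('contact');break
st()
c=read_camera('scene');crop(c['img'],245,165,60,50,13,'pics/j2.png')
```

```text
pre t 46.6 tcp [0.4421 0.0041 0.0893] F [-0.51  0.2  -0.18] M [ 0.03 -0.03 -0.03] w 0.725
0.08 [-0.34 -0.08 -0.5 ] 0.0003
0.0785 [-0.43  0.28 -0.21] 0.0
0.0775 [ 0.56 -1.11 -0.72] -0.0001
0.0765 [ 0.91  0.02 -1.29] -0.0001
0.0755 [-0.52 -0.45 -0.16] -0.0001
0.074 [ 0.85 -0.03 -0.1 ] -0.0001
0.071 [ 0.39 -0.18 -1.25] -0.0003
0.068 [ 0.23  0.31 -0.72] -0.0002
 t 48.6 tcp [0.4422 0.0032 0.0742] F [-0.28  0.51 -0.9 ] M [0.03 0.   0.01] w 0.727
```

View pics/j2.png

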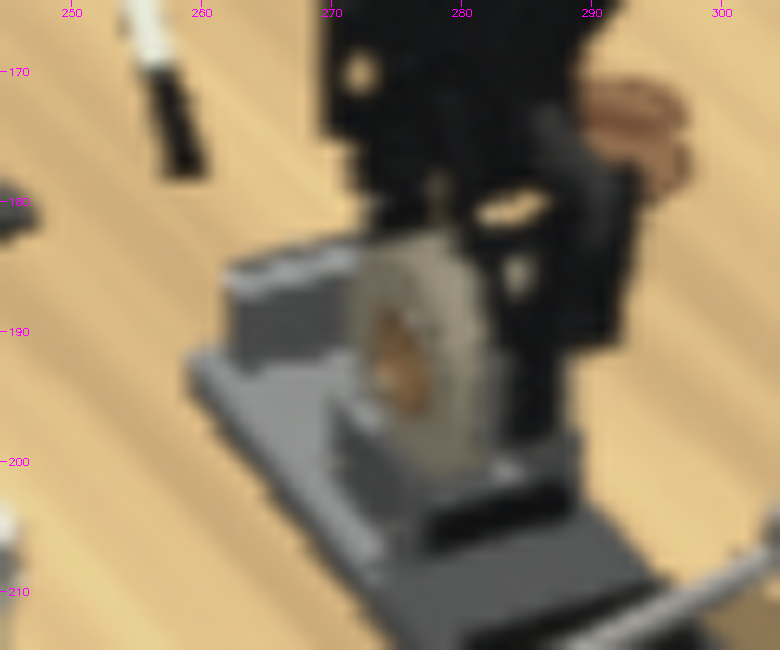

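Run:
```python
from d4 import *
X=.0012;z=.066
move_linear(dp(X,0,z),vel=.05)
f0=np.mean([F() for _ in range(4)],0);lim={}
for sg in(1,-1):
    for k in range(1,8):
        x=X+sg*k*.001;move_linear(dp(x,0,z),vel=.04);f=F()-f0;print(round(x,4),np.round(f,2),round(get_tool_pos()[0]-dp(x,0,z)[0],4),flush=True)
        if f[0]*sg<-2.5:break
    lim[sg]=x-sg*.0005
    if sg==1: move_linear(dp(X,0,z),vel=.08)
m=(lim[1]+lim[-1])/2;print('mid',m,lim)
move_linear(dp(m,0,z),vel=.04);f0=np.mean([F() for _ in range(4)],0);st('mid')
zz=.060
while zz>.0515:
    move_linear(dp(m,0,zz),vel=.04);f=F()-f0;print(round(zz,4),np.round(f,2),round(get_tool_pos()[2]-.0064,4),flush=True)
    if f[2]>2:break
    zz-=.0008
st()
```

```text
0.0022 [-0.59  0.68 -0.78] 0.0002
0.0032 [ 0.38  1.2  -0.41] 0.0
0.0042 [-3.15  0.51  1.03] -0.0008
0.0002 [-0.42  0.14 -0.49] 0.0002
-0.0008 [-0.08  0.84 -0.38] -0.0001
-0.0018 [-0.54  0.71 -0.11] -0.0001
-0.0028 [-0.37  0.72 -1.09] -0.0001
-0.0038 [ 1.18  0.64 -0.87] 0.0004
-0.0048 [ 4.15  1.04 -2.91] 0.0013
mid -0.00030000000000000014 {1: 0.0036999999999999997, -1: -0.0043}
mid t 51.67 tcp [0.44   0.0034 0.072 ] F [ 0.27  0.46 -0.47] M [-0.    0.04 -0.02] w 0.725
0.06 [-0.08 -0.22 -0.3 ] 0.0594
0.0592 [ 0.06 -0.76 -0.44] 0.0592
0.0584 [ 0.62 -0.96 -0.09] 0.0584
0.0576 [-1.48 -0.18 -0.68] 0.0576
0.0568 [-0.25 -0.17  1.02] 0.0569
0.056 [-0.58 -1.88  6.38] 0.0565
 t 53.22 tcp [0.4412 0.0029 0.0629] F [-0.31 -1.42  5.91] M [-0.16  0.31 -0.03] w 0.726
```

Run:
```python
from d4 import *
m=-.0003
move_linear(dp(m,-.001,.0566),vel=.04);print(F(),get_tool_pos()[2]-.0064)
move_linear(dp(m,-.001,.0559),vel=.04);print(F(),get_tool_pos()[2]-.0064)
```

```text
[-0.02  0.08  0.73] 0.056542077481869346
[-1.89  0.83  5.9 ] 0.05628955868239559
```

Seated (centre about 56.3 mm, lateral force small). Releasing.

Run:
```python
from d4 import *
m=-.0003
move_linear(dp(m,-.001,.0562),vel=.04);st()
move_gripper(1.0);st('open')
move_linear(dp(m,-.001,.16),vel=.2);st('up')
move_j([-70]+list(get_joint_positions()[1:]));st('away')
wait(.3)
C={n:read_camera(n) for n in('scene','top')}
crop(C['scene']['img'],180,125,140,105,5,'pics/k1.png');crop(C['top']['img'],180,155,160,95,5,'pics/k2.png')
pickle.dump(C,open('camE.pkl','wb'))
```

```text
t 53.97 tcp [0.441  0.0025 0.0627] F [-0.59  2.67  4.14] M [0.22 0.1  0.01] w 0.73
open t 54.33 tcp [0.4406 0.0022 0.0624] F [-0.19  0.    0.23] M [-0.01 -0.02  0.07] w 0.997
up t 55.0 tcp [0.4405 0.0023 0.1658] F [ 0.38 -0.48 -0.37] M [-0.04 -0.02  0.01] w 0.999
away t 56.67 tcp [ 0.2091 -0.3873  0.1655] F [ 0.52  0.2  -1.05] M [0.05 0.03 0.03] w 0.999
```

View pics/k1.png

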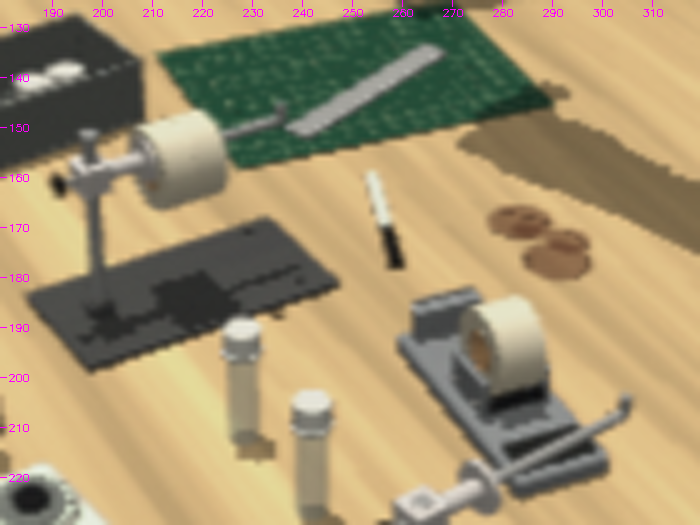

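View pics/k2.png

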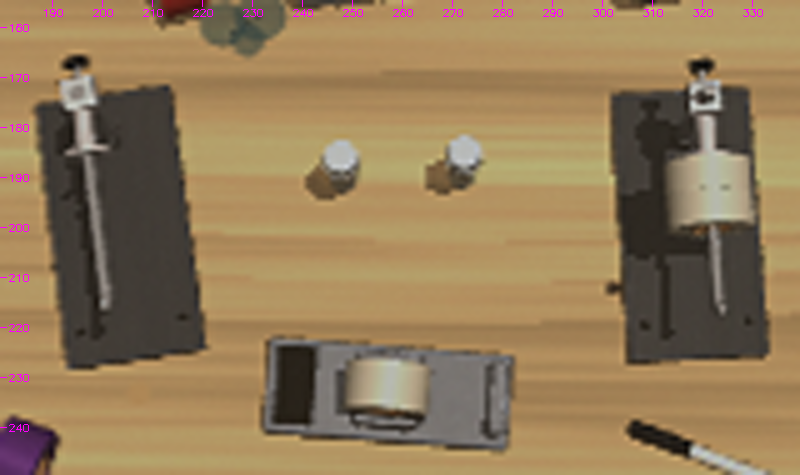

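Run:
```python
from h import *
C=pickle.load(open('camE.pkl','rb'));crop(C['scene']['img'],185,135,55,40,14,'pics/k3.png')
```

```text
(no output)
```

View pics/k3.png

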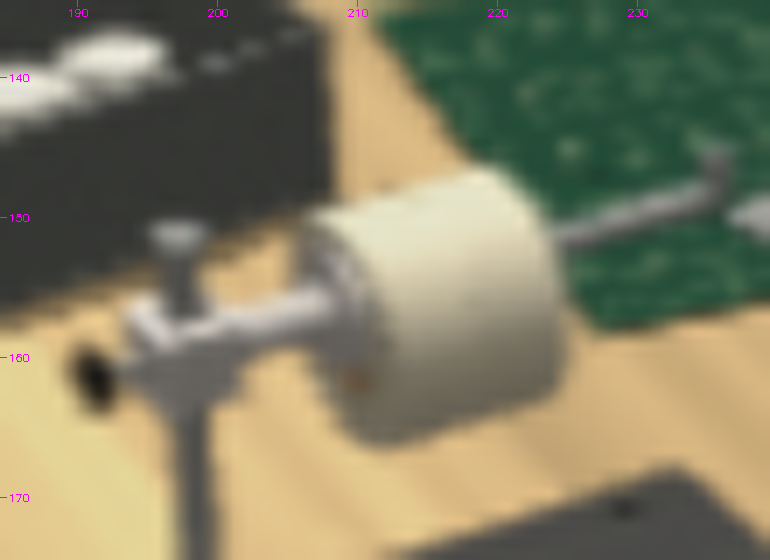

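The two narrow rolls show no gap between them and sit tight on the flange; the wide roll stands between the cheeks.

Run:
```python
from rig import *
print(sign_off(),get_time_s())
```

```text
the job is handed in; nothing more can be done
the job is handed in; nothing more can be done
```

The job is done and handed in at about 57 s of the 72 s allowed. Both narrow rolls hang on the spare arm, and the wide roll stands on the dispenser rollers between the cheeks.

- **Spare arm height:** I touched the spare tip lightly with the front roll. The arm has slipped 22.3 mm; the cameras had given 22.6 mm.
- **Narrow rolls:** The front roll went on first and was pushed back until it met the flange at about 6 N. The second was then pushed against it at about 5 N. I lowered each onto the rod until I felt contact before letting go. No pull-off or insertion past a tip showed a reading above the noise.
- **Wide roll:** I centred it by feeling both cheeks. It first touched at 56.8 mm because it was about 1 mm off sideways. I corrected that, and it settled at about 56.3 mm, against the nominal 56 mm.
- **Last checks:** The final pictures show no visible gap between the two narrow rolls or at the flange. The wide roll is between the cheeks, and the tubes and marker are unmoved. I did not check the tube rack and cap bin separately, but the arm never worked near them. The gripper was open, clear of everything and reading only noise when I handed in.
- **Disagreements:** The rolls sat about 2–3 mm off the tool centre along their axis compared with the camera fit. I allowed for this and confirmed it by touch.

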